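# Spin, brake and lock the bench turntable

## Task

Check that the turntable runs freely: give its disc a good spin (faster than one turn in eight seconds, either way) and let it run untouched for a couple of seconds. Then, with the slide bolt still drawn back, brake the disc by touch so that it comes to rest with the rim notch facing the bolt, and push the bolt fully home into the notch to lock it. Leave the other things on the bench where they are.

Things in the scene. Friction and masses are not known exactly. Their poses are not given: they have to be found in the camera images.
- turntable_base: Green cast base of the turntable, fixed to the bench, with a round foot 170 mm across and a tongue 60 mm wide that carries the bolt. Origin on the bench top, on the disc's vertical turning axis. Its x axis is level and points from the disc's axis towards the bolt; z is up. The bolt's guide (two cheeks 39 mm wide over all, top 45 mm above the bench, a steel keeper to 50 mm) lies 100 to 185 mm out along x.
- disc_top (a point): Centre of the disc's top face, 46 mm above the bench, on the turning axis. A low steel nut (34 mm across, 5 mm high, a further stud of 4 mm on it) stands there; the rest of the top is flat.
- disc (a joint): Angle of the plywood disc about its vertical axis, rad, counter-clockwise from above is positive; it turns without end and whole turns are counted. 0 (or any whole number of turns) = notch facing the bolt. The disc is 190 mm across, 16 mm thick (underside 30 mm, top 46 mm above the bench), about 0.9 kg, and runs very freely: by itself it loses only about 0.1 to 0.25 rad/s each second; a fingertip pressed on its top stops it almost at once, and it stays where it stops.
- notch (a point): Centre of the only notch in the disc's rim, 86 mm from the axis, at half the disc's thickness. It is 18 mm deep and 20 mm wide, with a bevelled mouth 40 mm wide at the rim. A red stripe on the disc runs from the nut to the notch. The bolt's round nose and the bevel centre a disc that is out of line by a few mm.
- peg_top (a point): Top centre of the upright black peg on the disc for spinning it, 18 mm in diameter, 45 mm tall (top 91 mm above the bench), 40 mm from the axis, on the opposite side of the axis from the notch. The flat top is clear from 55 mm out to the rim at 95 mm, but for the notch.
- bolt (a joint): Travel of the steel slide bolt (16 mm wide, 12 mm thick, round nose) towards the disc, m: 0 = drawn back, nose 14 mm clear of the rim; 0.030 = fully home in the notch. About 2 N slides it and it stays where it is left. If the notch is not in front of it, its nose meets the rim at 0.014.
- bolt_knob (a point): Top centre of the upright red knob on the bolt, 16 mm in diameter, rising from 44 mm to 92 mm above the bench; drawn back it is 156 mm from the disc's axis along the base's x axis, fully home 126 mm.
- masking_tape: Bystander: tan roll of masking tape lying flat, 98 mm across, 24 mm high; origin under its centre. Leave it.
- tape_measure: Bystander: yellow tape measure, 68 x 84 x 37 mm; origin under its centre. Leave it.
- lime_box: Bystander: lime-green hinged box, 71 x 107 x 40 mm; origin under its centre. Leave it.

How it is judged (in metres and radians):
On the way, in this order (a step that is already met when the one before it is completed fails the run):
1. the disc spins untouched, faster than 0.75 rad/s either way, for 2 s ((velocity of joint disc above 0.75 rad/s or velocity of joint disc below -0.75 rad/s) and contact force between each of the arm, the fingers and disc below 0.05 N), for 2 s.
2. with the bolt drawn back (under 10 mm), the disc rests with the notch facing the bolt, within 10 mm sideways (velocity of joint disc between -0.05 and 0.05 rad/s and value of joint bolt below 0.01 m and x of notch in the frame of turntable_base above 0.05 m and y of notch in the frame of turntable_base between -0.01 and 0.01 m), for 0.2 s.
At the end, for the whole second after the job is handed in: The bolt is home in the notch (at least 26 of its 30 mm of travel), the disc is at rest (under 0.2 rad/s) and the notch lies in line with the bolt within 6 mm; the masking tape, lime box and tape measure lie within 30 mm of where they were (value of joint bolt above 0.026 m and velocity of joint disc between -0.2 and 0.2 rad/s and x of notch in the frame of turntable_base above 0.05 m and y of notch in the frame of turntable_base between -0.006 and 0.006 m); the robot touches nothing.
It fails at once if a bystander (masking tape, lime box or tape measure) is moved more than 30 mm (distance of any of masking_tape, lime_box, tape_measure from where it was at the start of the episode above 0.03 m).
It also fails if it takes over 64 s, if anything falls off the work surface, if the arm or the gripper's body presses on something with over 40 N, if the wrist force passes 120 N, or if a joint passes its speed limit or range.

## Robot

A 7-joint arm with a two-finger parallel gripper is mounted at the origin on the work surface; the furniture and walls round the work are solid. World frame = base frame: x ahead of the robot, y to its left, z up, the work surface at z = 0. Lengths are in m, angles in degrees, forces in N, time in s.
With the tool pointing down it reaches from about 0.425 to 0.875 m from the base axis. Payload 9.9 kg.
Tool frame: the origin (TCP) lies midway between the tips of the shut fingers; the grasp point (between the pads) lies 19 mm behind it; z points along the fingers, y is the line along which they close (so a half turn about z gives the same grasp; the last joint's range is limited). The gripper opens to 85 mm and grips with 20 to 120 N. Pads are 22 mm wide; open, the fingers measure 114 mm over their backs; the gripper's body (76 mm by 85 mm) begins 54 mm behind the grasp point. The pads swing forward as they close: fully open they stand 13 mm farther back than shut.
Start: joints at [63.094, 32.985, 1.427, 82.34, -0.859, 64.687, -3.237], TCP at [0.254, -0.625, 0.231] pointing down, gripper open.
Joint ranges: [-157.87, 157.87], [-19.46, 123.44], [-87.15, 90], [11.01, 140.99], [-62.26, 242.26], [9.8, 113.94], [-161.44, 161.44]. Speed limits (degrees/s): [127.2, 127.2, 172.46, 172.46, 180, 180, 180].

## Interface

Orientations are given as a 3x3 rotation matrix whose columns are the frame's x, y, z axes.
In Python, from station import read_state, grab_frame, camera_params, job, finder gives the robot as it stands. The module is installed in compiled form; this text tells all that it offers.
- The arm moves only by the tool carry_out, never from a script. Its argument "rows" is a list that holds one entry, the list of rows, each a list of 5 numbers: the closure, from 0 (fully open) to 1 (shut), then the shift along the tool's x, y, z in m, then the turn about the tool's z in degrees. A call has exactly 5 rows; each row shifts and turns the commanded pose from where the row before left it, along the tool's axes as they then stand; what a row does not reach is not made up. A row lasts 1/12 s, in which the tool goes at most 41.7 mm and 7.16 degrees, less where a joint would pass 70% of its speed; a pose out of reach is approached as far as the arm can. A call is refused whole if a number of a shift passes 0.0417 or a number of a turn 7.16, either way. A call with a gripper value outside its range is refused whole. The fingers move at their own pace and stop on an object; the grip force is fixed at half the most. Time passes only in rows, so rows that do not move let the fingers close, or fill a call up. It gives the time, the measured TCP pose, the force, the opening and the grip force at its end, in the units of the state.
- read_state(): the state, without advancing time (a new reading comes with each control period).
- grab_frame(name): name is "side" or "top" or "wrist"; returns (picture, depth): 400x640x3 uint8, blue, green, red; 400x640 float32, m along the optical axis (not along the pixel's ray), 0 where there is no reading.
- camera_params(name): a dict with "fovy" (degrees; the focal length in pixels is half the picture's height over the tangent of half this angle, whatever the lens; pixels are square), "cx", "cy" (the principal point, pixels), "k1" (the pictures are not rectified: a ray, as slopes to the right and down, at radius r is drawn at 1 + k1 r^2 times it, then the intrinsics apply), "pose" (4x4, takes a point from camera to world coordinates). Camera axes: x right, y down, z forward; pixel columns grow to the right and rows downward; lengths in m; the calibration is good to about 2 mm. A picture is of the moment at which its call begins: read the wrist's pose just before it. camera_params takes no time and is no camera call; for the wrist camera it gives the pose at the moment of the call.
- job.hand_in(): hands the job in; it is judged then, once.
Trained networks look in the newest picture that a camera, given by its name, has taken for a name from the list of things; names that differ only in an ending like _2 or _b are one class to them, and where a whole thing is asked for, a point or a joint stands for the part that bears it (a point fixed in the world has none). Each returns a list of dicts, best first, with "conf" (0 to 1); they miss things now and then, are a little off and sometimes report something else, mostly with a low value. They report only what shows in the picture. A call takes as long as a camera call.
- finder.find_in(name, camera): "rect" ([centre column, centre row, width, height] in pixels, round what is visible of it).
- finder.pinpoint(name, camera): "uv" ([column, row] in pixels: a listed point, or the origin of a listed thing).
The state is a dict: "time_s": time; "qpos": joint angles; "qvel": joint speeds; "joint_torque": joint torques, N m; "tool_pos": TCP position; "tcp_rot": TCP orientation; "contact_force": force on the tool from outside, world axes, zero at the start; "moment": the same for the moment, N m; "gripper_width": finger opening in m; "gripper_force": force on a finger pad.
Only numpy, scipy, OpenCV 4.12 (cv2) and the standard library are available. Lean on these libraries where they do the work, as an engineer would, in place of code of your own. Each camera call takes 0.05 s, during which the arm holds its last target. There are 200 camera calls.

## Working session

There is one attempt and no reset: what is moved stays moved. The work goes in short steps, Python scripts to look and compute and a tool call to move; the robot and the scene stay as the last step left them, time stands still between calls to the robot, and variables do not carry over. Pictures are saved under pics/ and viewed, at most 10 in all, crops included, and the job is handed in when it is done.

Besides the shell and the picture viewer there is one more tool, called after "Emit:" as name([rows], argument=value, ...), one row to a line, values as JSON. carry_out: Moves the arm, as the interface text tells. Its arguments: {"type":"object","properties":{"rows":{"type":"array","items":{"type":"array","items":{"type":"array","items":{"type":"number"}}}}},"required":["rows"]}

```bash
mkdir -p pics; cat > h.py <<'E'
import numpy as np, cv2
from station import read_state, grab_frame, camera_params, job, finder
def ray(cam,uv,p=None):
    p=p or camera_params(cam); f=200/np.tan(np.radians(p["fovy"])/2)
    d=np.array([(uv[0]-p["cx"])/f,(uv[1]-p["cy"])/f]); s=d.copy()
    for _ in range(20): s=d/(1+p["k1"]*(s@s))
    P=np.array(p["pose"]); return P[:3,3],P[:3,:3]@np.r_[s,1]
def at_z(cam,uv,z,p=None):
    o,d=ray(cam,uv,p); return o+d*(z-o[2])/d[2]
E
python3 - <<'E'
from h import *
s=read_state(); print(s["time_s"],np.round(s["tcp_rot"],3).tolist(),s["gripper_width"])
Z=dict(turntable_base=0,disc_top=.046,notch=.038,peg_top=.091,bolt_knob=.092,masking_tape=0,tape_measure=0,lime_box=0)
for c in("top","side"):
    im,d=grab_frame(c); cv2.imwrite(f"pics/{c}0.png",im)
    for n,z in Z.items():
        for r in finder.pinpoint(n,c)[:1]: print(c,n,np.round(r["uv"],1),round(r["conf"],2),np.round(at_z(c,r["uv"],z),4))
E
```

```text
0.0 [[0.926, 0.376, -0.001], [0.376, -0.926, 0.002], [-0.0, -0.002, -1.0]] 0.08520569835117368
top turntable_base [312.4 181.3] 0.86 [0.5917 0.0646 0.    ]
top disc_top [311.  177.4] 0.73 [0.5965 0.066  0.046 ]
top peg_top [300.7 193.7] 0.76 [0.5554 0.0869 0.091 ]
top bolt_knob [365.4 139.7] 0.75 [ 0.6758 -0.0583  0.092 ]
top tape_measure [265.9 273.6] 0.55 [0.3665 0.1788 0.    ]
top lime_box [257.9 118.5] 0.81 [0.7506 0.2009 0.    ]
side turntable_base [329.6 226.5] 0.96 [0.5906 0.0686 0.    ]
side disc_top [330.7 212.1] 0.58 [0.5918 0.0627 0.046 ]
side notch [366.5 221.9] 0.7 [0.6678 0.0267 0.038 ]
side peg_top [316.8 192.8] 0.8 [0.5619 0.078  0.091 ]
side bolt_knob [377.5 228. ] 0.83 [ 0.6675 -0.065   0.092 ]
side masking_tape [414.8 236.4] 0.57 [0.7794 0.0078 0.    ]
side tape_measure [239.  204.9] 0.75 [0.3761 0.1841 0.    ]
side lime_box [385.5 193. ] 0.58 [0.7561 0.1921 0.    ]
```

View pics/top0.png

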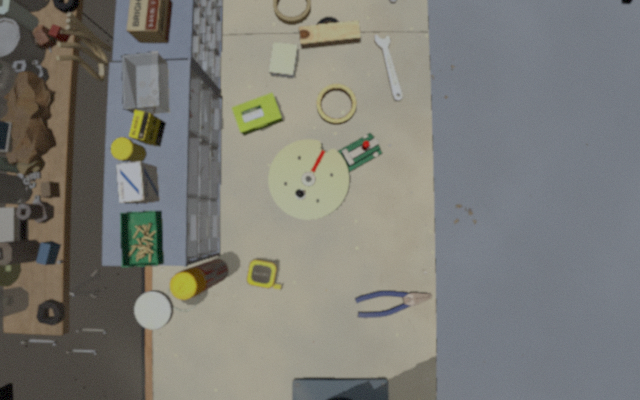

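View pics/side0.png

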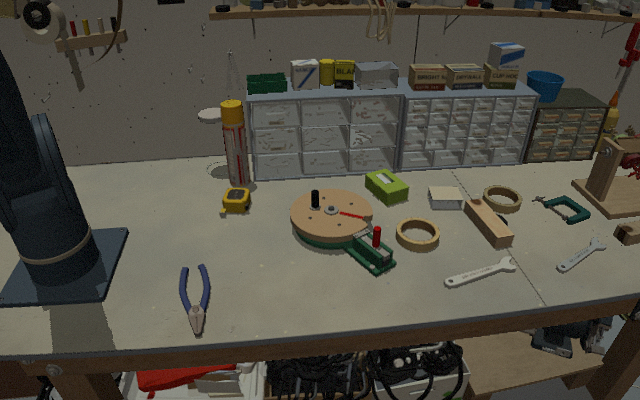

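The top view shows the disc centred at about (310,178), with the red stripe running to the notch near (323,148). The peg is at (300,193) and the knob at (365,145). In the side view the peg is at (316,193) and the knob at (377,230). Next I move above the start of the push.

Emit:
carry_out([
  [[1,0.0205,-0.0205,0.004,0],[1,0.0205,-0.0205,0.004,0],[1,0.0205,-0.0205,0.004,0],[1,0.0205,-0.0205,0.004,0],[1,0.0205,-0.0205,0.004,0]],
])

```text
time_s: 1.32
tool_pos: [0.3107, -0.4906, 0.2112]
tcp_rot: [[0.927, 0.376, 0.0], [0.376, -0.927, -0.0], [0.0, 0.0, -1.0]]
contact_force: [0.9, -0.1, 0.5]
gripper_width: 0.0255
gripper_force: 0.0
```

Emit:
carry_out([
  [[1,0.0205,-0.0205,0.004,0],[1,0.0205,-0.0205,0.004,0],[1,0.0205,-0.0205,0.004,0],[1,0.0205,-0.0205,0.004,0],[1,0.0205,-0.0205,0.004,0]],
])

```text
time_s: 1.73
tool_pos: [0.3672, -0.3571, 0.1914]
tcp_rot: [[0.927, 0.376, 0.0], [0.376, -0.927, -0.0], [0.0, 0.001, -1.0]]
contact_force: [0.3, -0.5, -0.3]
gripper_width: 0.0003
gripper_force: 0.0
```

Emit:
carry_out([
  [[1,0.0205,-0.0205,0.004,0],[1,0.0205,-0.0205,0.004,0],[1,0.0205,-0.0205,0.004,0],[1,0.0205,-0.0205,0.004,0],[1,0.0205,-0.0205,0.004,0]],
])

```text
time_s: 2.15
tool_pos: [0.4237, -0.2236, 0.1714]
tcp_rot: [[0.927, 0.376, 0.001], [0.376, -0.927, -0.0], [0.001, 0.001, -1.0]]
contact_force: [0.7, -0.8, 0.5]
gripper_width: 0.0003
gripper_force: 0.0
```

Emit:
carry_out([
  [[1,0.0205,-0.0205,0.004,0],[1,0.0205,-0.0205,0.004,0],[1,0.0205,-0.0205,0.004,0],[1,0.0205,-0.0205,0.004,0],[1,0.0205,-0.0205,0.004,0]],
])

```text
time_s: 2.57
tool_pos: [0.4802, -0.0899, 0.1514]
tcp_rot: [[0.927, 0.376, 0.001], [0.376, -0.927, -0.0], [0.001, 0.0, -1.0]]
contact_force: [0.3, -0.4, -0.2]
gripper_width: -0.0002
gripper_force: 0.0
```

Emit:
carry_out([
  [[1,0.0205,-0.0205,0.004,0],[1,0.0205,-0.0205,0.004,0],[1,0.0205,-0.0205,0.004,0],[1,0.0,0.0,0.0,0],[1,0.0,0.0,0.0,0]],
])

```text
time_s: 2.98
tool_pos: [0.5139, -0.0093, 0.1391]
tcp_rot: [[0.925, 0.38, -0.0], [0.38, -0.925, 0.001], [0.0, -0.001, -1.0]]
contact_force: [-0.5, 1.0, -0.8]
gripper_width: 0.0
gripper_force: 0.0
```

```bash
python3 - <<'E'
from h import *
s=read_state(); print(s["time_s"],np.round(s["tool_pos"],4),np.round(s["tcp_rot"],3).tolist(),s["contact_force"])
Z=dict(turntable_base=0,disc_top=.046,notch=.038,peg_top=.091,bolt_knob=.092)
for c in("wrist",):
    p=camera_params(c);im,d=grab_frame(c); cv2.imwrite(f"pics/{c}1.png",im)
    print(np.round(p["pose"],3).tolist())
    for n,z in Z.items():
        for r in finder.pinpoint(n,c)[:1]: print(c,n,np.round(r["uv"],1),round(r["conf"],2),np.round(at_z(c,r["uv"],z,p),4))
E
```

```text
2.9833 [ 0.5139 -0.0093  0.1391] [[0.925, 0.38, -0.0], [0.38, -0.925, 0.001], [0.0, -0.001, -1.0]] [-0.49606862  0.97354524 -0.8176786 ]
[[0.38, -0.882, -0.278, 0.585], [-0.925, -0.363, -0.113, 0.019], [-0.001, 0.3, -0.954, 0.282], [0.0, 0.0, 0.0, 1.0]]
wrist turntable_base [266.8  74.7] 0.74 [0.5913 0.0714 0.    ]
wrist disc_top [256.9  66.5] 0.69 [0.5927 0.0715 0.046 ]
wrist peg_top [197.3  99.3] 0.6 [0.5596 0.0894 0.091 ]
wrist bolt_knob [503.7  18.5] 0.74 [ 0.6678 -0.0601  0.092 ]
```

View pics/wrist1.png

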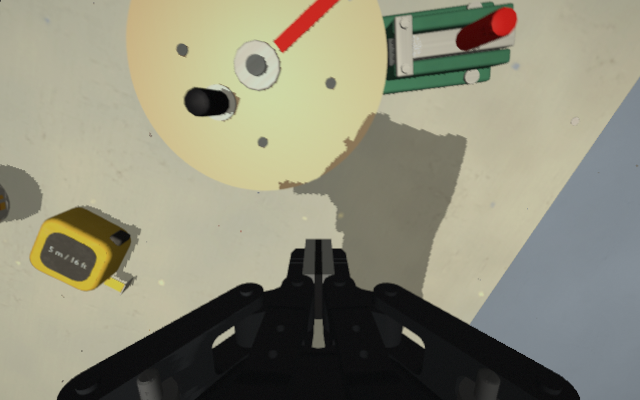

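Emit:
carry_out([
  [[1,0.0117,-0.012,0.0183,0],[1,0.0117,-0.012,0.0183,0],[1,0.0117,-0.012,0.0183,0],[1,0.0117,-0.012,0.0183,0],[1,0,0,0,0]],
])

```text
time_s: 3.7
tool_pos: [0.5383, 0.0539, 0.0634]
tcp_rot: [[0.925, 0.379, -0.003], [0.379, -0.925, 0.001], [-0.002, -0.002, -1.0]]
contact_force: [0.1, 0.5, -0.5]
gripper_width: 0.0003
gripper_force: 0.0
```

Emit:
carry_out([
  [[1,0.004,-0.0033,0,0],[1,0.005,-0.0041,0,0],[1,0.005,-0.0041,0,0],[1,0.005,-0.0041,0,0],[1,0.005,-0.0041,0,0]],
])

```text
time_s: 4.12
tool_pos: [0.5541, 0.0782, 0.0668]
tcp_rot: [[0.927, 0.375, 0.001], [0.375, -0.927, -0.0], [0.001, 0.0, -1.0]]
contact_force: [-0.2, -0.5, 0.3]
gripper_width: 0.0003
gripper_force: 0.0
```

Emit:
carry_out([
  [[1,0.005,-0.0041,0,0],[1,0.005,-0.0041,0,0],[1,0.005,-0.0041,0,0],[1,0.005,-0.0041,0,0],[1,0.0,0.0,-0.04,0]],
])

```text
time_s: 4.53
tool_pos: [0.5627, 0.1022, 0.1004]
tcp_rot: [[0.926, 0.378, -0.01], [0.378, -0.926, -0.002], [-0.01, -0.002, -1.0]]
contact_force: [-0.2, 0.2, -0.5]
gripper_width: 0.0
gripper_force: 0.0
```

Emit:
carry_out([
  [[1,0,0,-0.02,0],[1,0,0,0,0],[1,0,0,0,0],[1,0,0,0,0],[1,0,0,0,0]],
])

```text
time_s: 4.95
tool_pos: [0.5653, 0.1009, 0.1252]
tcp_rot: [[0.926, 0.376, -0.002], [0.376, -0.926, -0.0], [-0.002, -0.0, -1.0]]
contact_force: [-0.3, 0.1, -0.5]
gripper_width: -0.0
gripper_force: 0.0
```

```bash
cat >> h.py <<'E'
C=np.array([.593,.070]); B=np.radians(-60)
def angle(c="wrist",n="peg_top",z=.091):
    t=read_state()["time_s"]; p=camera_params(c); im,_=grab_frame(c)
    r=finder.pinpoint(n,c)
    if not r: return t,None,im
    w=at_z(c,r[0]["uv"],z,p)[:2]-C; off=np.pi if n=="peg_top" else 0
    a=(np.arctan2(w[1],w[0])+off-B+np.pi)%(2*np.pi)-np.pi
    return t,np.degrees(a),np.hypot(*w),r[0]["conf"],im
E
python3 - <<'E'
from h import *
s=read_state(); print(np.round(s["tool_pos"],4))
for c in("wrist","top","wrist","top"): print(c,np.round(angle(c)[:-1],3))
E
```

```text
[0.5653 0.1009 0.1252]
wrist [ 4.9500e+00 -8.7626e+01  4.1000e-02  5.7000e-01]
top [ 5.0500e+00 -9.3702e+01  4.4000e-02  7.7000e-01]
wrist [ 5.1500e+00 -1.0795e+02  4.1000e-02  6.5000e-01]
top [ 5.25000e+00 -1.23451e+02  3.60000e-02  5.90000e-01]
```

Emit:
carry_out([
  [[1,-0.0159,0.0125,0.006,0],[1,-0.0159,0.0125,0.006,0],[1,-0.0159,0.0125,0.006,0],[1,-0.0159,0.0125,0.006,0],[1,0,0,0,0]],
])

```text
time_s: 5.77
tool_pos: [0.523, 0.0264, 0.1011]
tcp_rot: [[0.928, 0.372, -0.004], [0.372, -0.928, -0.002], [-0.004, 0.001, -1.0]]
contact_force: [-0.3, -0.3, -0.4]
gripper_width: -0.0003
gripper_force: 0.0
```

Emit:
carry_out([
  [[1,0,0,0.01,0],[1,0,0,0.01,0],[1,0,0,0.01,0],[1,0,0,0.01,0],[1,0,0,0,0]],
])

```text
time_s: 6.18
tool_pos: [0.5248, 0.0314, 0.0597]
tcp_rot: [[0.926, 0.377, -0.003], [0.377, -0.926, -0.0], [-0.003, -0.001, -1.0]]
contact_force: [-0.2, -0.1, -0.5]
gripper_width: -0.0001
gripper_force: 0.0
```

Emit:
carry_out([
  [[1,0,0,0,0],[1,0,0,0,0],[1,0,0,0,0],[1,0,0,0,0],[1,0,0,0,0]],
])

```text
time_s: 6.6
tool_pos: [0.5261, 0.0308, 0.0625]
tcp_rot: [[0.927, 0.376, 0.001], [0.376, -0.927, 0.0], [0.001, 0.0, -1.0]]
contact_force: [-0.2, 0.1, 0.7]
gripper_width: 0.0001
gripper_force: 0.0
```

Emit:
carry_out([
  [[1,0,0,0,0],[1,0,0,0,0],[1,0,0,0,0],[1,0,0,0,0],[1,0,0,0,0]],
])

```text
time_s: 7.02
tool_pos: [0.5258, 0.0307, 0.0621]
tcp_rot: [[0.926, 0.376, -0.0], [0.376, -0.926, 0.0], [-0.0, -0.0, -1.0]]
contact_force: [-0.0, -0.8, -0.5]
gripper_width: 0.0003
gripper_force: 0.0
```

```bash
python3 - <<'E'
from h import *
s=read_state(); print(np.round(s["tool_pos"],4))
for i in range(2):
  for c in("wrist","side"):
    *a,im=angle(c); print(c,np.round(np.array(a,float),3))
    if i==0 and c=="wrist":
        cv2.imwrite("pics/w2.png",im)
        for n,z in (("disc_top",.046),("notch",.038),("bolt_knob",.092)):
            p=camera_params(c)
            for r in finder.pinpoint(n,c)[:1]: print(n,np.round(at_z(c,r["uv"],z,p),4),r["conf"])
E
```

```text
[0.5258 0.0307 0.0621]
wrist [7.0170e+00 4.3986e+01 4.0000e-02 7.3000e-01]
disc_top [0.5927 0.0728 0.046 ] 0.64
side [ 7.267 23.8    0.037  0.71 ]
wrist [ 7.367 10.319  0.04   0.62 ]
side [ 7.46700e+00 -1.79523e+02  1.54000e-01  2.70000e-01]
```

View pics/w2.png

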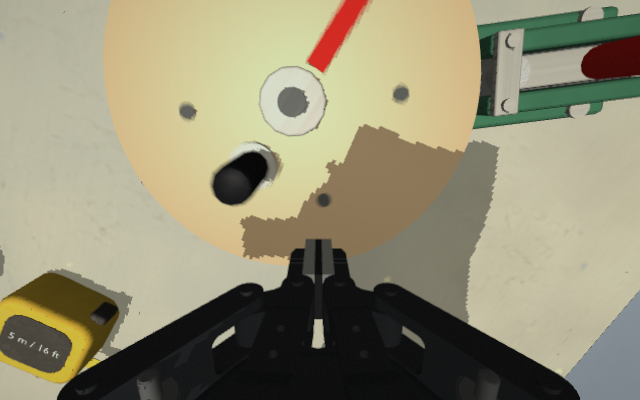

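Emit:
carry_out([
  [[1,0,0,0.004,0],[1,0,0,0.004,0],[1,0,0,0,0],[1,0,0,0,0],[1,0,0,0,0]],
])

```text
time_s: 7.98
tool_pos: [0.5257, 0.0307, 0.054]
tcp_rot: [[0.927, 0.376, -0.0], [0.376, -0.927, -0.0], [-0.0, -0.0, -1.0]]
contact_force: [0.6, 0.4, -0.6]
gripper_width: -0.0
gripper_force: 0.0
```

Emit:
carry_out([
  [[1,0,0,0,0],[1,0,0,0,0],[1,0,0,0,0],[1,0,0,0,0],[1,0,0,0,0]],
])

```text
time_s: 8.4
tool_pos: [0.5258, 0.0307, 0.0542]
tcp_rot: [[0.927, 0.376, 0.0], [0.376, -0.927, 0.0], [0.0, 0.0, -1.0]]
contact_force: [1.0, 0.1, -0.7]
gripper_width: -0.0004
gripper_force: 0.0
```

Emit:
carry_out([
  [[1,0,0,0,0],[1,0,0,0,0],[1,0,0,0,0],[1,0,0,0,0],[1,0,0,0,0]],
])

```text
time_s: 8.82
tool_pos: [0.5258, 0.0307, 0.0541]
tcp_rot: [[0.926, 0.376, -0.0], [0.376, -0.926, 0.0], [-0.0, -0.0, -1.0]]
contact_force: [-0.5, 0.1, -0.4]
gripper_width: -0.0
gripper_force: 0.0
```

Emit:
carry_out([
  [[1,0,0,0,0],[1,0,0,0,0],[1,0,0,0,0],[1,0,0,0,0],[1,0,0,0,0]],
])

```text
time_s: 9.23
tool_pos: [0.5258, 0.0307, 0.0541]
tcp_rot: [[0.927, 0.376, -0.0], [0.376, -0.927, -0.0], [-0.0, -0.0, -1.0]]
contact_force: [0.2, 0.3, -0.1]
gripper_width: -0.0001
gripper_force: 0.0
```

Emit:
carry_out([
  [[1,0,0,0,0],[1,0,0,0,0],[1,0,0,0,0],[1,0,0,0,0],[1,0,0,0,0]],
])

```text
time_s: 9.65
tool_pos: [0.5258, 0.0307, 0.0541]
tcp_rot: [[0.926, 0.376, -0.0], [0.376, -0.926, 0.0], [-0.0, -0.0, -1.0]]
contact_force: [0.4, 0.6, 0.1]
gripper_width: -0.0001
gripper_force: 0.0
```

Emit:
carry_out([
  [[1,0,0,0,0],[1,0,0,0,0],[1,0,0,0,0],[1,0,0,0,0],[1,0,0,0,0]],
])

```text
time_s: 10.07
tool_pos: [0.5258, 0.0308, 0.0541]
tcp_rot: [[0.926, 0.376, 0.0], [0.376, -0.926, 0.0], [0.0, -0.0, -1.0]]
contact_force: [-0.3, -0.3, -0.1]
gripper_width: 0.0002
gripper_force: 0.0
```

```bash
python3 - <<'E'
from h import *
s=read_state(); print(np.round(s["tool_pos"],4))
for i in range(2):
    *a,im=angle(); print(np.round(np.array(a,float),3))
E
```

```text
[0.5258 0.0308 0.0541]
[1.00670e+01 1.47861e+02 3.80000e-02 8.90000e-01]
[1.0167e+01 1.4170e+02 3.9000e-02 7.4000e-01]
```

Emit:
carry_out([
  [[1,0,0,0.003,0],[1,0,0,0,0],[1,0,0,0,0],[1,0,0,0,0],[1,0,0,0,0]],
])

```text
time_s: 10.68
tool_pos: [0.5258, 0.0307, 0.0511]
tcp_rot: [[0.927, 0.376, -0.0], [0.376, -0.927, -0.0], [-0.0, 0.0, -1.0]]
contact_force: [-0.3, 0.5, -0.6]
gripper_width: -0.0001
gripper_force: 0.0
```

Emit:
carry_out([
  [[1,0,0,0,0],[1,0,0,0,0],[1,0,0,0,0],[1,0,0,0,0],[1,0,0,0,0]],
])

```text
time_s: 11.1
tool_pos: [0.5258, 0.0307, 0.0511]
tcp_rot: [[0.926, 0.376, 0.0], [0.376, -0.926, 0.0], [0.0, -0.0, -1.0]]
contact_force: [0.3, 0.1, -0.8]
gripper_width: 0.0001
gripper_force: 0.0
```

Emit:
carry_out([
  [[1,0,0,0,0],[1,0,0,0,0],[1,0,0,0,0],[1,0,0,0,0],[1,0,0,0,0]],
])

```text
time_s: 11.52
tool_pos: [0.5258, 0.0307, 0.0511]
tcp_rot: [[0.927, 0.376, -0.0], [0.376, -0.927, 0.0], [-0.0, -0.0, -1.0]]
contact_force: [-0.4, 0.1, -0.0]
gripper_width: 0.0002
gripper_force: 0.0
```

```bash
python3 - <<'E'
from h import *
s=read_state(); print(np.round(s["tool_pos"],4))
for i in range(2):
    *a,im=angle(); print(np.round(np.array(a,float),3))
print(read_state()["time_s"])
E
```

```text
[0.5258 0.0307 0.0511]
[1.1517e+01 5.3666e+01 3.9000e-02 7.9000e-01]
[1.1617e+01 4.6549e+01 3.9000e-02 9.6000e-01]
11.7167
```

Emit:
carry_out([
  [[1,0,0,0,0],[1,0,0,0,0],[1,0,0,0,0],[1,0,0,0,0],[1,0,0,0,0]],
])

```text
time_s: 12.13
tool_pos: [0.5258, 0.0307, 0.0511]
tcp_rot: [[0.927, 0.376, 0.0], [0.376, -0.927, 0.0], [0.0, -0.0, -1.0]]
contact_force: [0.1, -0.4, -0.2]
gripper_width: 0.0
gripper_force: 0.0
```

Emit:
carry_out([
  [[1,0,0,0,0],[1,0,0,0.0055,0],[1,0,0,0.001,0],[1,0,0,0,0],[1,0,0,0,0]],
])

```text
time_s: 12.55
tool_pos: [0.5267, 0.0303, 0.046]
tcp_rot: [[0.927, 0.376, 0.002], [0.376, -0.927, -0.0], [0.002, 0.001, -1.0]]
contact_force: [-3.4, -1.4, 22.6]
gripper_width: -0.0001
gripper_force: 11.7
```

```bash
python3 - <<'E'
from h import *
s=read_state(); print(np.round(s["tool_pos"],4),s["contact_force"])
for i in range(3):
    *a,im=angle(); print(np.round(np.array(a,float),3))
cv2.imwrite("pics/w3.png",im)
for c in("side","top"): print(np.round(np.array(angle(c)[:-1]),3))
for n,z in(("notch",.038),("bolt_knob",.092),("disc_top",.046)):
  for c in("side","wrist","top"):
    for r in finder.pinpoint(n,c)[:1]: print(n,c,np.round(at_z(c,r["uv"],z),4),round(r["conf"],2))
E
```

```text
[0.5267 0.0303 0.046 ] [-3.36271451 -1.43306656 22.62769895]
[12.55  10.077  0.04   0.6  ]
[12.65  10.335  0.041  0.73 ]
[12.75   nan]
[12.85  15.296  0.029  0.82 ]
[1.29500e+01 1.05179e+02 1.40000e-02 6.10000e-01]
notch side [0.6497 0.0059 0.038 ] 0.77
notch wrist [0.6492 0.0076 0.038 ] 0.56
notch top [0.6514 0.0068 0.038 ] 0.62
bolt_knob top [ 0.667  -0.0541  0.092 ] 0.57
disc_top side [0.5896 0.054  0.046 ] 0.69
disc_top wrist [0.5925 0.0726 0.046 ] 0.92
disc_top top [0.5989 0.0709 0.046 ] 0.76
```

View pics/w3.png

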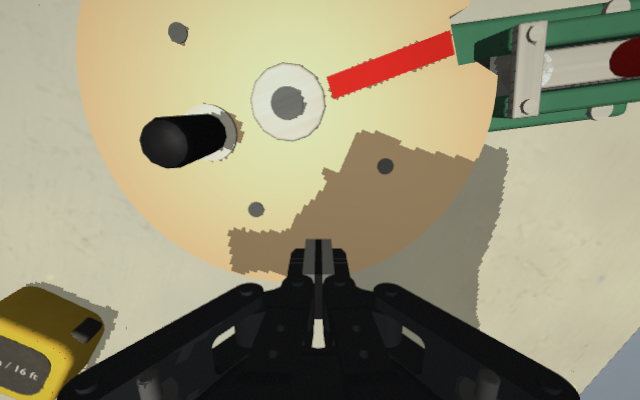

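```bash
python3 - <<'E'
from h import *
f=lambda u,z: at_z("wrist",u,z)[:2]
c=f((289,102),.053); k=f((528.5,71),.0505); g=(f((618,5),.046)+f((604,112),.046))/2
s0=f((330,88),.046); s1=f((453,43.5),.046); pg=f((164,142),.091)
an=lambda v: round(float(np.degrees(np.arctan2(v[1],v[0]))),1)
print(c,k,g,"k-c",an(k-c),np.hypot(*(k-c)),"g-c",an(g-c),"stripe",an(s1-s0),an(s1-c),"peg",an(c-pg),np.hypot(*(pg-c)))
R=read_state()["tcp_rot"]; r=read_state()["tool_pos"][:2]-c; print(np.hypot(*r),an(r),R)
E
```

```text
[0.59402461 0.07093611] [ 0.64496659 -0.02064028] [ 0.66340084 -0.05445018] k-c -60.9 0.10479179759290304 g-c -61.0 stripe -49.1 -49.1 peg -48.9 0.04009867823892082
0.0786405291521574 -148.9 [[ 9.26660591e-01  3.75891183e-01  2.44290221e-03]
 [ 3.75892738e-01 -9.26663160e-01 -1.94593446e-04]
 [ 2.19060152e-03  1.09859128e-03 -9.99996997e-01]]
```

The close view puts the stripe about 12° counter-clockwise of the bolt axis: the stripe runs (330,88)–(453,43) and the keeper centre is at (528,71). The fingertip is still pressed on the disc, so I'll drag it about 16 mm clockwise.

Emit:
carry_out([
  [[1,-0.0001,-0.001,0,0],[1,-0.0001,-0.002,0,0],[1,-0.0001,-0.002,0,0],[1,-0.0001,-0.002,0,0],[1,-0.0001,-0.002,0,0]],
])

```text
time_s: 13.92
tool_pos: [0.5231, 0.0383, 0.046]
tcp_rot: [[0.927, 0.375, 0.003], [0.375, -0.927, -0.0], [0.003, 0.001, -1.0]]
contact_force: [-2.2, -2.0, 22.2]
gripper_width: 0.0001
gripper_force: 11.1
```

Emit:
carry_out([
  [[1,-0.0001,-0.002,0,0],[1,-0.0001,-0.002,0,0],[1,-0.0001,-0.002,0,0],[1,-0.0001,-0.0013,0,0],[1,0,0,0,0]],
])

```text
time_s: 14.33
tool_pos: [0.5204, 0.0457, 0.046]
tcp_rot: [[0.927, 0.376, 0.004], [0.376, -0.927, 0.0], [0.004, 0.001, -1.0]]
contact_force: [-0.8, -1.0, 19.9]
gripper_width: -0.0001
gripper_force: 10.3
```

Emit:
carry_out([
  [[1,0,0,0,0],[1,0,0,0,0],[1,0,0,0,0],[1,0,0,0,0],[1,0,0,0,0]],
])

```text
time_s: 14.75
tool_pos: [0.5205, 0.0454, 0.046]
tcp_rot: [[0.927, 0.376, 0.004], [0.376, -0.927, 0.0], [0.004, 0.001, -1.0]]
contact_force: [-0.8, -1.1, 20.5]
gripper_width: 0.0003
gripper_force: 10.4
```

```bash
python3 - <<'E'
from h import *
im,_=grab_frame("wrist"); cv2.imwrite("pics/w4.png",im)
h=cv2.cvtColor(im,cv2.COLOR_BGR2HSV)
m=(((h[...,0]<8)|(h[...,0]>172))&(h[...,1]>180)&(h[...,2]>120)).astype(np.uint8)
n,l,st,ce=cv2.connectedComponentsWithStats(m); i=1+np.argsort(-st[1:,4])[:2]; print(st[i],ce[i])
C=np.array([.594,.071])
for j in i:
    w=at_z("wrist",ce[j],.046)[:2]-C; print(np.degrees(np.arctan2(w[1],w[0]))+60.9,np.hypot(*w))
E
```

```text
[[ 367   68  125   40 2815]] [[429.75417407  87.79360568]]
0.4627140785901531 0.047899957493346454
```

View pics/w4.png

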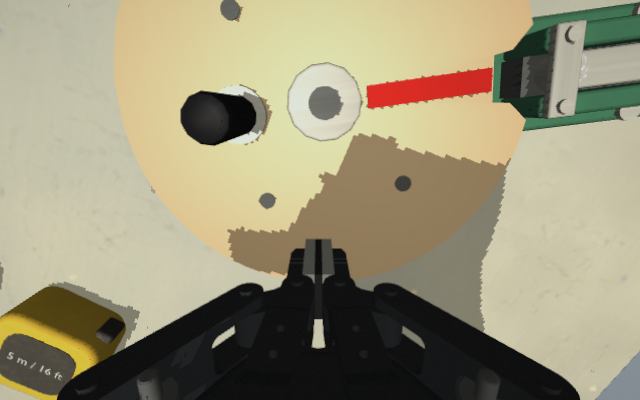

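Stripe and bolt are now in line: the stripe runs (367,97)–(492,79) and the computed offset is 0.5°. I lift off and go behind the knob.

Emit:
carry_out([
  [[1,0,0,-0.003,0],[1,0,0,-0.02,0],[1,0,0,-0.026,0],[1,0,0,-0.026,0],[1,0.01,0.02,0,0]],
])

```text
time_s: 15.22
tool_pos: [0.5353, 0.0338, 0.1234]
tcp_rot: [[0.925, 0.38, 0.003], [0.38, -0.925, 0.002], [0.004, -0.001, -1.0]]
contact_force: [0.9, 1.4, 0.3]
gripper_width: 0.0003
gripper_force: 0.0
```

Emit:
carry_out([
  [[1,0.0103,0.0204,0,0],[1,0.0103,0.0204,0,0],[1,0.0103,0.0204,0,0],[1,0.0103,0.0204,0,0],[1,0.0103,0.0204,0,0]],
])

```text
time_s: 15.63
tool_pos: [0.6222, -0.0452, 0.119]
tcp_rot: [[0.926, 0.376, -0.001], [0.376, -0.926, 0.0], [-0.001, -0.0, -1.0]]
contact_force: [0.4, 0.2, 1.2]
gripper_width: 0.0
gripper_force: 0.0
```

Emit:
carry_out([
  [[1,0.0103,0.0204,0,0],[1,0.0103,0.0204,0,0],[1,0.0103,0.0204,0,0],[1,0.0103,0.0204,0,0],[1,0,0,0,0]],
])

```text
time_s: 16.05
tool_pos: [0.6926, -0.1089, 0.1185]
tcp_rot: [[0.928, 0.373, 0.001], [0.373, -0.928, -0.002], [0.0, 0.003, -1.0]]
contact_force: [-1.4, -0.8, -0.5]
gripper_width: -0.0001
gripper_force: 0.0
```

```bash
python3 - <<'E'
from h import *
s=read_state(); print(s["time_s"],np.round(s["tool_pos"],4))
p=camera_params("wrist");im,_=grab_frame("wrist"); cv2.imwrite("pics/w5.png",im)
for r in finder.pinpoint("bolt_knob","wrist")[:2]: print(r,np.round(at_z("wrist",r["uv"],.092,p),4))
print(np.round(np.array(angle("side")[:-1]),2))
for c in("side","wrist"):
  for n,z in (("notch",.038),("bolt_knob",.092)):
    for r in finder.pinpoint(n,c)[:1]: print(c,n,np.round(at_z(c,r["uv"],z),4))
E
```

```text
16.05 [ 0.6926 -0.1089  0.1185]
{'uv': [232.3, 236.6], 'conf': 0.85} [ 0.6704 -0.0603  0.092 ]
[16.15 -3.27  0.03  0.65]
side notch [ 0.6405 -0.006   0.038 ]
side bolt_knob [ 0.6643 -0.0646  0.092 ]
wrist notch [0.6303 0.0033 0.038 ]
wrist bolt_knob [ 0.6669 -0.0549  0.092 ]
```

View pics/w5.png

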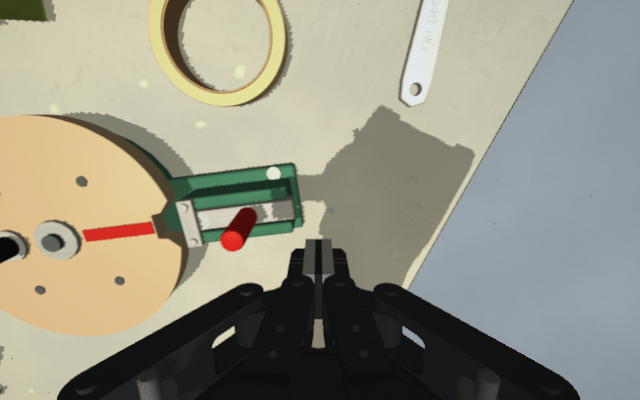

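The disc is still in line (stripe (83,235)–(155,228)) and the fingers are outside the knob at (232,237). I lower and push.

Emit:
carry_out([
  [[1,0,0,0.016,0],[1,0,0,0.016,0],[1,0,0,0.016,0],[1,0,0,0,0],[1,-0.0006,-0.005,0,0]],
])

```text
time_s: 16.87
tool_pos: [0.6877, -0.1008, 0.0712]
tcp_rot: [[0.927, 0.376, -0.001], [0.376, -0.927, -0.001], [-0.001, 0.0, -1.0]]
contact_force: [-0.1, 0.1, 0.4]
gripper_width: -0.0002
gripper_force: 0.0
```

Emit:
carry_out([
  [[1,-0.0006,-0.005,0,0],[1,-0.0006,-0.005,0,0],[1,-0.0006,-0.005,0,0],[1,-0.0006,-0.005,0,0],[1,-0.0006,-0.005,0,0]],
])

```text
time_s: 17.28
tool_pos: [0.6761, -0.0776, 0.0723]
tcp_rot: [[0.926, 0.377, 0.001], [0.377, -0.926, -0.0], [0.001, 0.001, -1.0]]
contact_force: [0.7, -1.9, 1.0]
gripper_width: -0.0002
gripper_force: 0.9
```

Emit:
carry_out([
  [[1,-0.0006,-0.005,0,0],[1,-0.0006,-0.005,0,0],[1,-0.0006,-0.004,0,0],[1,-0.0005,-0.004,0,0],[1,0,0,0,0]],
])

```text
time_s: 17.7
tool_pos: [0.6666, -0.0611, 0.0716]
tcp_rot: [[0.926, 0.377, -0.001], [0.377, -0.926, 0.001], [-0.0, -0.001, -1.0]]
contact_force: [-0.2, -0.6, -0.3]
gripper_width: 0.0
gripper_force: 0.0
```

```bash
python3 - <<'E'
from h import *
s=read_state(); r=np.array(s["tool_pos"][:2])-[.594,.071]; a=np.radians(-60.9)
print(s["tool_pos"],s["contact_force"],"along",r@[np.cos(a),np.sin(a)],"lat",r@[-np.sin(a),np.cos(a)])
for c in("wrist","side"):
    im,_=grab_frame(c)
    for q in finder.pinpoint("bolt_knob",c)[:1]:
        k=at_z(c,q["uv"],.092)[:2]-[.594,.071]; print(c,q["conf"],k@[np.cos(a),np.sin(a)],k@[-np.sin(a),np.cos(a)])
    if c=="wrist": cv2.imwrite("pics/w6.png",im)
E
```

```text
[ 0.66659898 -0.06114769  0.07157533] [-0.23425461 -0.64245287 -0.288788  ] along 0.1507744334832061 lat -0.0008331194930310521
wrist 0.7 0.13040626817741302 0.0010052920810094614
side 0.82 0.13258952151703066 -0.003612356258965615
```

View pics/w6.png

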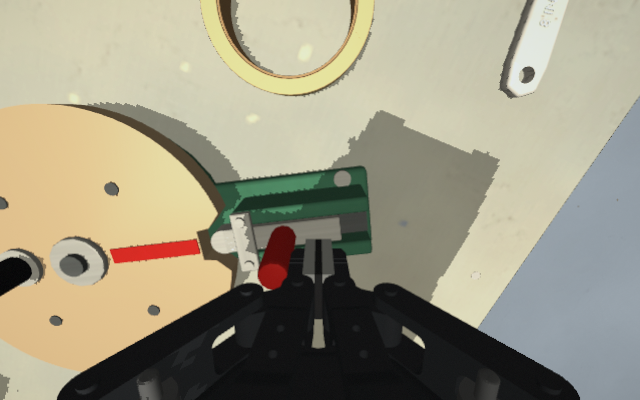

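The bolt nose at (222,242) is entering the notch and the knob is near (273,272), with a few millimetres left to go. I push on until the force rises.

Emit:
carry_out([
  [[1,-0.0004,-0.003,0,0],[1,-0.0004,-0.003,0,0],[1,-0.0003,-0.002,0,0],[1,0,0,0,0],[1,0,0,0,0]],
])

```text
time_s: 18.32
tool_pos: [0.6638, -0.0573, 0.0716]
tcp_rot: [[0.927, 0.375, 0.002], [0.375, -0.927, -0.002], [0.001, 0.003, -1.0]]
contact_force: [4.3, -6.3, -2.9]
gripper_width: 0.0001
gripper_force: 3.5
```

Emit:
carry_out([
  [[1,-0.0003,-0.002,0,0],[1,-0.0003,-0.002,0,0],[1,0,0,0,0],[1,0,0,0,0],[1,0,0,0,0]],
])

```text
time_s: 18.73
tool_pos: [0.6635, -0.0569, 0.0719]
tcp_rot: [[0.928, 0.373, 0.005], [0.373, -0.928, -0.005], [0.003, 0.007, -1.0]]
contact_force: [10.2, -13.6, -9.0]
gripper_width: -0.0002
gripper_force: 8.1
```

```bash
python3 - <<'E'
from h import *
s=read_state(); r=np.array(s["tool_pos"][:2])-[.594,.071]; a=np.radians(-60.9)
print(s["contact_force"],"along",r@[np.cos(a),np.sin(a)])
for c in("wrist","side"):
    im,_=grab_frame(c)
    for q in finder.pinpoint("bolt_knob",c)[:1]:
        k=at_z(c,q["uv"],.092)[:2]-[.594,.071]; print(c,q["conf"],k@[np.cos(a),np.sin(a)])
    if c=="wrist": cv2.imwrite("pics/w7.png",im)
E
```

```text
[ 10.22176818 -13.61631627  -8.96169672] along 0.14556733050031895
wrist 0.75 0.12465068123964927
side 0.73 0.13082297494075892
```

View pics/w7.png

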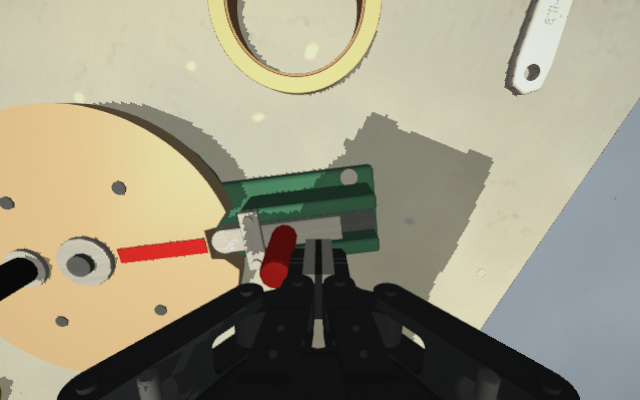

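The force rose to a hard stop, and the nose at (213,240) sits about 2 mm from the notch floor, as expected when fully home. I back off and lift.

Emit:
carry_out([
  [[1,0.0005,0.004,0,0],[1,0.001,0.01,0,0],[1,0.0015,0.015,0,0],[1,0,0.01,-0.02,0],[1,0,0,-0.04,0]],
])

```text
time_s: 19.35
tool_pos: [0.6761, -0.0902, 0.1274]
tcp_rot: [[0.927, 0.374, -0.009], [0.374, -0.928, -0.001], [-0.008, -0.002, -1.0]]
contact_force: [0.6, -1.0, 0.4]
gripper_width: 0.0003
gripper_force: 0.0
```

Emit:
carry_out([
  [[1,0,0,-0.03,0],[1,0,0,0,0],[1,0,0,0,0],[1,0,0,0,0],[1,0,0,0,0]],
])

```text
time_s: 19.77
tool_pos: [0.6777, -0.087, 0.1603]
tcp_rot: [[0.927, 0.376, -0.002], [0.376, -0.927, 0.0], [-0.002, -0.001, -1.0]]
contact_force: [-0.0, -0.2, -0.2]
gripper_width: 0.0
gripper_force: 0.0
```

```bash
python3 - <<'E'
from h import *
a=np.radians(-60.9)
im,_=grab_frame("wrist"); cv2.imwrite("pics/w8.png",im)
for q in finder.pinpoint("bolt_knob","wrist")[:1]:
    k=at_z("wrist",q["uv"],.092)[:2]-[.594,.071]; print(q,k@[np.cos(a),np.sin(a)])
print(read_state()["contact_force"],read_state()["tool_pos"])
E
```

```text
{'uv': [245.4, 211.9], 'conf': 0.86} 0.1237204537515531
[0.42657613 0.54591485 0.10666652] [ 0.67777178 -0.08679576  0.16022819]
```

View pics/w8.png

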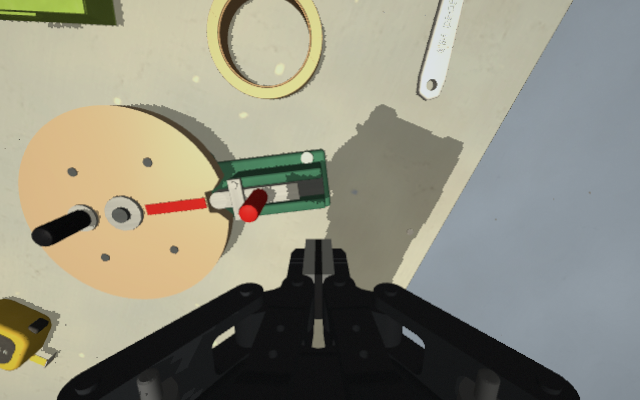

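The bolt nose at (213,200) is in the notch, the stripe is in line with it, the knob at (245,212) reads about 124 mm from the axis (126 is home), and the arm is clear.

```bash
python3 -c "
from station import job; print(job.hand_in())"
```

```text
the job is handed in; nothing more can be done
None
```

The disc was spun at about 1.7 rad/s and ran untouched for well over 2 s. It was then braked by fingertip, dragged about 12° into line, and the bolt was pushed fully home in the notch; the job is handed in, but the hand-in gave no verdict.

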